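# Slide the top battery pack off the stack and shut it in the storage case

## Task

Slide the top battery pack (the grey one with the yellow label) out from under the riser, off its stack, without disturbing the packs below. Lay it flat in the blue storage case beside the pack already there, without dropping it; then push the red knee of the lid stay inwards to unlock it and lower the lid fully shut. Leave the spray can, mug, screwdriver and the other packs where they are, and let go of everything.

Things in the scene. Friction and masses are not known exactly. Their poses are not given: they have to be found in the camera images.
- pack_top: Battery pack to be moved: grey plastic block 130 long (own x) x 54 wide (y) x 26 high (z) mm, 0.18 to 0.33 kg, yellow label near its -x end. Origin: centre of its underside. It lies on pack_mid, its -x end sticking out 30 to 44 mm in front of the riser's board.
- pack_mid: Black pack with a green label, the same size, in the middle of the stack; origin centre of underside. Must stay.
- pack_low: Black pack with a blue label, the same size, at the bottom of the stack on the table; origin centre of underside. Must stay.
- riser: Fixed white monitor riser. Origin: on the table under its centre; own x points away from its front, y to its left. Board 180 deep (x) x 250 wide (y) mm, 18 thick, underside 92 mm above the table (14 mm above the top pack), on two side panels 14 thick centred at y = -113 and +113 mm. A fixed black computer 60 mm high stands on the board, flush with the board's front edge (x = -90 mm) and nearly as wide, up to 170 mm above the table. Front and back are open.
- case: Fixed blue steel storage case, open on top. Origin: on the table under its centre; own x points from its front to its hinged back, y to its left. Outside 180 (x) x 240 (y) x 64 (z) mm, walls 4 mm, padded inner floor 26 mm above the table (so 38 mm deep inside).
- case_floor (a point): Centre of the case's padded inner floor, 26 mm above the case's origin; axes as the case's.
- pack_spare: Black pack with an orange label, the same size, lying loose in the case along its left (+y) side; the right (-y) part is free. Must stay. Origin centre of underside.
- lid (a joint): Hinge of the case's lid: 0 = open as at the start (lid stands 75 degrees above shut, leaning towards the front), 1.309 rad = fully shut. A stiff hinge: the lid stays where it is left and takes about 2 to 4 N at its front edge to move. It cannot be closed while the stay is straight.
- lid_hinge (a point): Middle of the lid's hinge line, on the case's back rim (x = +90 mm, y = 0, z = 64 mm in the case's frame); the hinge line runs along the case's y; axes as the case's.
- lid_edge (a point): Middle of the lid's free edge on its outer (upper) face, 180 mm from the hinge line along the lid (the outer face lies 6 mm outside the plane through the hinge line); the lid is a flat plate 240 wide and 6 mm thick with a small steel lip sticking out 11 mm past the edge. Moves with the lid.
- stay_knee (a joint): Knee of the folding stay on the case's right (-y) side: 0 = straight and locked (just over centre towards the front), grows as the knee folds inwards (towards the hinge and down); above 0.1 rad it is past centre and unlocked, about 2.7 rad with the lid shut. The two links are 53 mm each and lie outside the side wall. Folding lowers the lid a little.
- knee_knob (a point): Middle of the red round knob on the knee (16 mm diameter, 26 mm long along the case's y, its inner end 14 mm outside the case's right wall). At the start it is about 95 mm above the table and 56 mm in front of the hinge line; push it towards the back and down at about 45 degrees (+x and -z of the case) by 15 to 25 mm.
- spray_can: Bystander: aluminium can, 54 mm diameter, 150 mm high, 0.3 kg. Origin centre of underside. Swaps places with the mug.
- mug: Bystander: blue mug, 72 mm diameter, 85 mm high, handle at its +y. Origin centre of underside. Swaps places with the can.
- driver: Bystander: screwdriver 180 mm long lying on the table along its x, handle to -x; origin under its middle.
Mind the look-alikes: they are no part of the job. Of the things that look like the pack_top, the smallest one is meant.

How it is judged:
By the outcome, as a careful person would: the job done as asked, in the order asked, and still so for the second after the job is handed in, with the robot touching nothing.
It also fails if it takes over 58 s, if anything falls off the work surface, if the arm or the gripper's body presses on something with over 40 N, if the wrist force passes 120 N, or if a joint passes its speed limit or range.

## Robot

A 6-joint arm with a two-finger parallel gripper is mounted at the origin on the work surface. World frame = base frame: x ahead of the robot, y to its left, z up, the work surface at z = 0. Lengths are in m, angles in rad, forces in N, time in s.
With the tool pointing down it reaches from about 0.3 to 0.775 m from the base axis. Payload 14.6 kg.
Tool frame: the origin (TCP) lies at the very end of the fingers, on their centre line; the grasp point (between the pads) lies 19 mm behind it (pinch_z is the distance from the TCP to the grasp point, in m); z points along the fingers, y is the direction in which the jaws open and shut (so a half turn about z gives the same grasp; the last joint's range is limited). The gripper opens to 94 mm and grips with 3 to 60 N. Pads are 16 mm wide; open, the fingers measure 119 mm over their backs; the gripper's body (75 mm by 177 mm) begins 78 mm behind the grasp point.
Start: joints at [1.084, 0.3, 1.521, -0, 1.321, -0.067], TCP at [0.224, 0.502, 0.205] pointing down, gripper open.
Joint ranges: [-3.03, 3.03], [-0.79, 2.21], [0.23, 2.52], [-1.04, 4.18], [0, 3.07], [-2.55, 2.55]. Speed limits (rad/s): [2.22, 2.22, 2.57, 3.14, 3.14, 3.14].

## Interface

Orientations are given as [roll, pitch, yaw] about the fixed x, y, z axes, in that order (R = Rz(yaw) Ry(pitch) Rx(roll)).
In Python, from station import get_obs, camera, hand_in, pinch_z gives the robot as it stands.
- The arm moves only by the tool servo_tool, never from a script. Its argument "moves" is a list that holds one entry, the list of rows, each a list of 7 numbers: the turn, a rotation vector about the tool's x, y, z normalised to -1 to 1, where 1 is pi/2 rad, then the shift along the tool's x, y, z normalised to -1 to 1, where 1 is 500 mm, then the closure, from 0 (fully open) to 1 (shut). In form: [[[rx, ry, rz, x, y, z, hand], ...]]. A call has 1 to 12 rows; each row is the pose to reach, as a shift and turn from the pose measured when the call began, along the tool's axes at that moment; what a row does not reach only later rows make up. A row lasts 1/12 s, in which the tool goes at most 41.7 mm and 7.16 degrees, less where a joint would pass 70% of its speed; a pose out of reach is approached as far as the arm can. A call with a number of a shift or a turn outside -1 to 1 is refused whole. A call with a gripper value outside its range is refused whole. The fingers move at their own pace and stop on an object; "squeeze" is the grip in N (left out, the last holds). Time passes only in rows, so rows that repeat a pose let the fingers close. It gives the time, the measured TCP pose, the force and the opening at its end, in the units of the state.
- get_obs(): the state, without advancing time (a new reading comes with each control period).
- camera(name): name is "scene" or "top" or "wrist"; returns a dict with "color" (400x640x3 uint8, red, green, blue), "intrinsics" (3x3 intrinsics, pixels), "rvec" (rotation vector, rad) and "tvec" (3), from world to camera coordinates, as OpenCV has them. Camera axes: x right, y down, z forward; pixel columns grow to the right and rows downward; lengths in m; the calibration is good to about 2 mm. A picture is of the moment at which its call begins. There is no depth.
- hand_in(): hands the job in, once; it reports no verdict.
The state is a dict: "time_s": time; "qpos": joint angles; "joint_vel": joint speeds; "tau": joint torques, N m; "ee_pos": TCP position; "eef_rot": TCP orientation; "force": force on the tool from outside, world axes, zero at the start; "moment": the same for the moment, N m; "grip_width": finger opening in m.
Only numpy, scipy, OpenCV 4.12 (cv2) and the standard library are available. Lean on these libraries where they do the work, as an engineer would, in place of code of your own. Each camera call takes 0.05 s, during which the arm holds its last target.

## Working session

There is one attempt and no reset: what is moved stays moved. The work goes in short steps, Python scripts to look and compute and a tool call to move; the robot and the scene stay as the last step left them, time stands still between calls to the robot, and variables do not carry over. Pictures are saved under pics/ and viewed, and the job is handed in when it is done.

Besides the shell and the picture viewer there is one more tool, called by a JSON object that holds its "fn" and its "kwargs", one argument or row to a line. servo_tool: Moves the arm, as the interface text tells. Scaled input: -1 to 1 covers 500 mm each way for a shift and pi/2 rad each way for a turn. Its arguments: {"type":"object","properties":{"moves":{"type":"array"},"squeeze":{"type":"number"}},"required":["moves"]}

```bash
ls; mkdir -p pics; cat > h.py <<'E'
import numpy as np,cv2,pickle
from station import get_obs,camera,hand_in,pinch_z
def snap(n,f):
    c=camera(n); cv2.imwrite(f'pics/{f}.png',c['color'][...,::-1]); pickle.dump(c,open(f'pics/{f}.pkl','wb')); return c
def load(f): return pickle.load(open(f'pics/{f}.pkl','rb'))
def ray(c,uv):
    R=cv2.Rodrigues(np.array(c['rvec'],float))[0]; t=np.array(c['tvec'],float).ravel(); K=np.array(c['intrinsics'])
    d=R.T@np.linalg.inv(K)@np.array([uv[0],uv[1],1.]); return -R.T@t,d
def onz(c,uv,z):
    o,d=ray(c,uv); return o+d*(z-o[2])/d[2]
def tri(c1,u1,c2,u2):
    o1,d1=ray(c1,u1);o2,d2=ray(c2,u2)
    s=np.linalg.lstsq(np.c_[d1,-d2],o2-o1,rcond=None)[0]
    a=o1+d1*s[0];b=o2+d2*s[1]; return (a+b)/2,np.linalg.norm(a-b)
def proj(c,P):
    return cv2.projectPoints(np.array(P,float).reshape(-1,3),np.array(c['rvec'],float),np.array(c['tvec'],float),np.array(c['intrinsics'],float),None)[0].reshape(-1,2)
E
python3 - <<'E'
from h import *
for n in ['scene','top','wrist']:
    c=snap(n,n+'0'); print(n,ray(c,(320,200)))
print(get_obs(),pinch_z)
E
```

```text
pics
scene (array([0.61006748, 0.43876272, 1.36072149]), array([-0.12739557, -0.30793406, -0.94286108]))
top (array([0.26749018, 0.052342  , 1.22493171]), array([ 0.15055522, -0.00828972, -0.98863765]))
wrist (array([0.15344075, 0.53417908, 0.38477552]), array([ 0.2304319 , -0.10694847, -0.96731205]))
{'time_s': 0.15, 'qpos': array([ 1.08435707e+00,  3.00344256e-01,  1.52141819e+00,  5.30954164e-05,
        1.32070694e+00, -6.65999441e-02]), 'joint_vel': array([-4.94125456e-04, -1.17166435e-03, -2.82269783e-04,  1.02387604e-03,
       -2.14749671e-04, -6.33403464e-05]), 'tau': array([ 1.63873890e-03, -5.31956255e+01, -3.52825570e+01,  7.08878925e-02,
        2.35317968e-02, -3.18050729e-05]), 'ee_pos': array([0.22408677, 0.50206796, 0.20502482]), 'eef_rot': array([-3.14072129e+00, -1.09665205e-04,  2.72174013e+00]), 'force': array([-0.90200089, -0.24953841, -0.12399568]), 'moment': array([0.00975604, 0.01922842, 0.00970525]), 'grip_width': 0.09390375770705621} 0.0188
```

View pics/scene0.png

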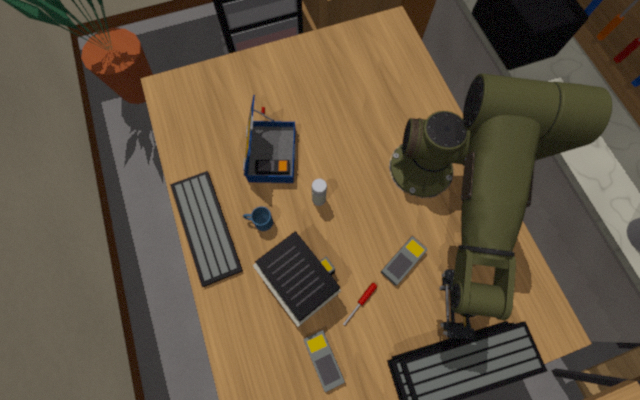

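View pics/top0.png

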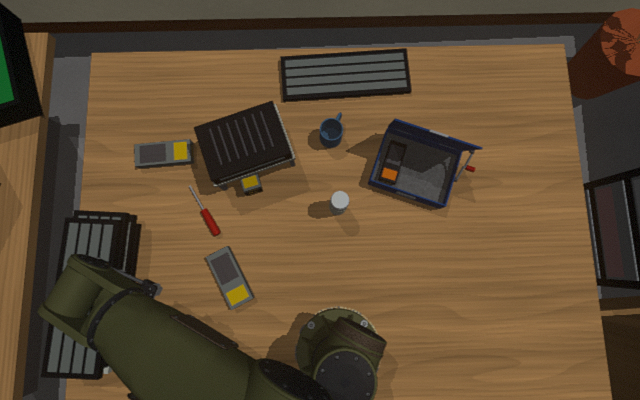

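View pics/wrist0.png

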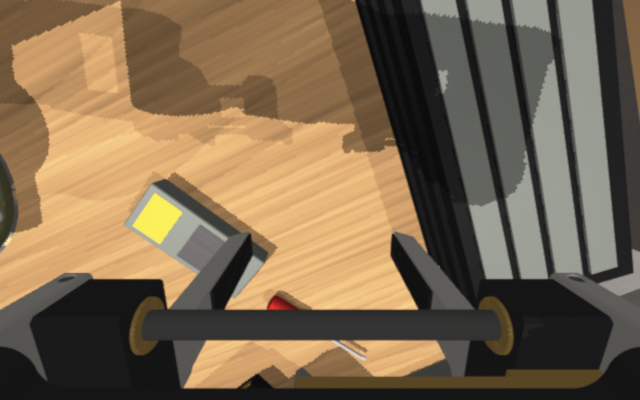

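Candidates for pack_top in the top view are grey packs with a yellow label at (163,152), at (230,278), and sticking out from under the riser at (251,184). The last one fits the description because it lies on the stack under the riser. I'll check it in a close crop.

```bash
python3 - <<'E'
from h import *
a=cv2.imread('pics/top0.png')
cv2.imwrite('pics/c1.png',cv2.resize(a[90:220,180:310],None,fx=4.5,fy=4.5,interpolation=2))
cv2.imwrite('pics/c2.png',cv2.resize(a[105:220,340:490],None,fx=5,fy=5,interpolation=2))
a=cv2.imread('pics/scene0.png')
cv2.imwrite('pics/c3.png',cv2.resize(a[225:330,245:345],None,fx=5,fy=5,interpolation=2))
cv2.imwrite('pics/c4.png',cv2.resize(a[90:190,235:335],None,fx=5,fy=5,interpolation=2))
E
```

```text
(no output)
```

View pics/c1.png

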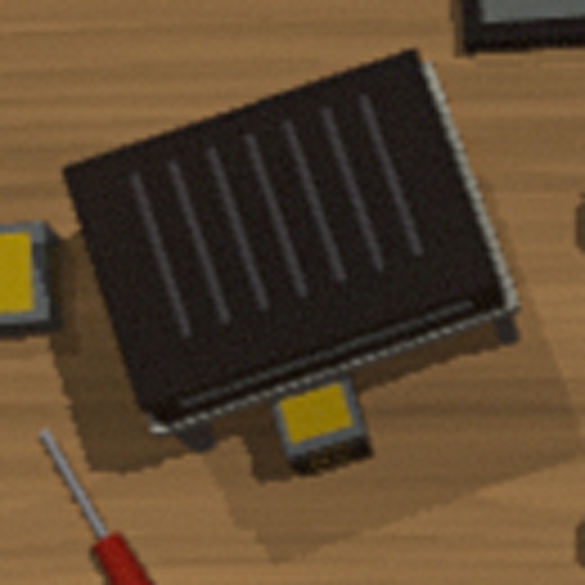

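View pics/c2.png

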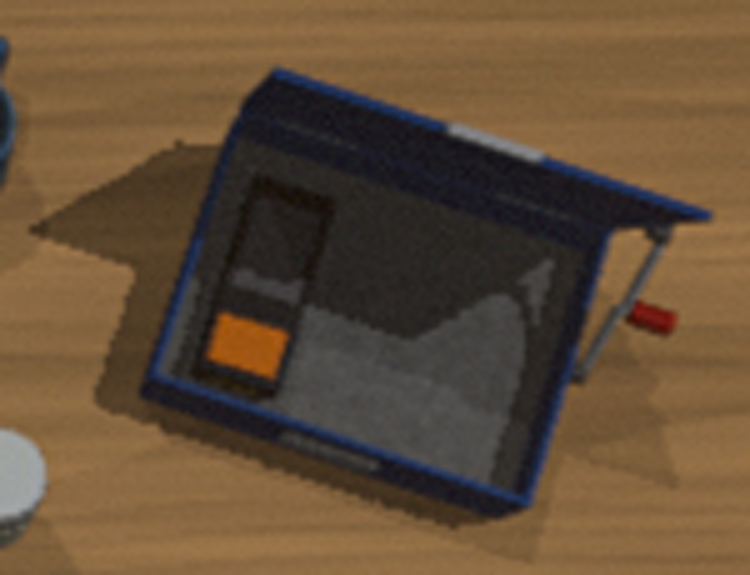

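View pics/c3.png

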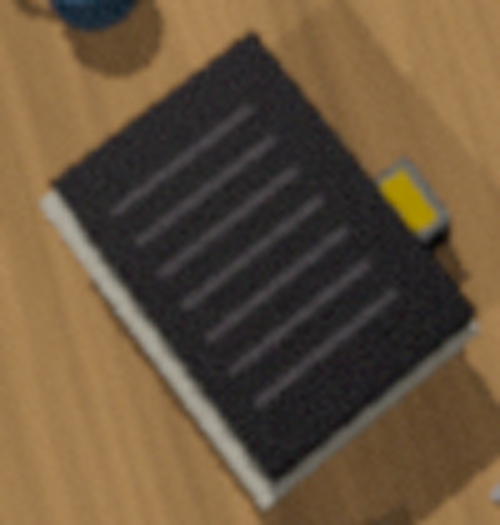

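View pics/c4.png

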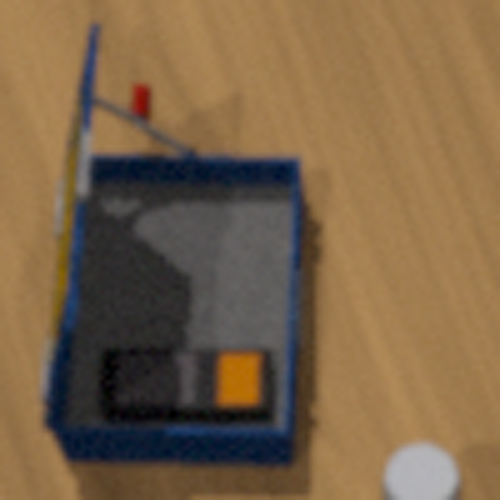

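```bash
python3 - <<'E'
from h import *
t=load('top0');s=load('scene0')
c=lambda x,y:(180+x/4.5-.5+.11,90+y/4.5-.4)
d=lambda x,y:(340+x/5-.4,105+y/5-.4)
e=lambda x,y:(245+x/5-.4,225+y/5-.4)
f=lambda x,y:(235+x/5-.4,90+y/5-.4)
print('pack front corners',onz(t,c(287,452),.078),onz(t,c(362,432),.078))
print('scene pack', onz(s,e(447,207),.078),onz(s,e(425,240),.078), 'back', onz(s,e(405,160),.078))
for k,p in dict(FL=(146,385),FR=(530,502),BR=(607,235)).items(): print(k,onz(t,d(*p),.064))
for k,p in dict(FL=(292,437),FR=(298,180)).items(): print('sc',k,onz(s,f(*p),.064))
print('riser top corners',[onz(t,c(*p),.17) for p in [(66,170),(415,52),(505,300),(145,405)]])
print('riser scene',[onz(s,e(*p),.17) for p in [(252,37),(472,322),(272,485),(52,185)]])
print('board front',[onz(t,c(*p),.11) for p in [(155,430),(515,310)]])
print('knob',tri(t,d(653,317),s,f(142,102)))
print('can',onz(t,(340,201),.15),'mug',onz(t,(331,132),.085))
print('spare', [onz(t,d(*p),.052) for p in [(255,178),(333,200),(275,385),(200,365)]])
# lid edges
print('lid R corner',tri(t,d(710,215),s,f(95,27)),'L',tri(t,d(277,70),s,f(50,425)))
# colour label
for n,cc in (('t',t),('s',s)):
    hsv=cv2.cvtColor(cc['color'],cv2.COLOR_RGB2HSV); m=cv2.inRange(hsv,(22,150,90),(35,255,255))
    q,_=cv2.findContours(m,0,2)
    for k in q:
        if cv2.contourArea(k)>40:
            r=cv2.minAreaRect(k);print(n,r,onz(cc,r[0],.078)[:2])
E
```

```text
pack front corners [0.47722742 0.26908944 0.078     ] [0.48951247 0.21974422 0.078     ]
scene pack [0.47331493 0.26233576 0.078     ] [0.49541943 0.27835774 0.078     ] back [0.48929452 0.2220471  0.078     ]
FL [ 0.49702168 -0.1059029   0.064     ]
FR [ 0.42051523 -0.3325188   0.064     ]
BR [ 0.58407538 -0.39219463  0.064     ]
sc FL [ 0.49947246 -0.10530741  0.064     ]
sc FR [ 0.42477487 -0.31321573  0.064     ]
riser top corners [array([0.64176161, 0.39037716, 0.17      ]), array([0.71451447, 0.17322577, 0.17      ]), array([0.55234276, 0.11853527, 0.17      ]), array([0.49143513, 0.33821131, 0.17      ])]
riser scene [array([0.56462198, 0.12725136, 0.17      ]), array([0.49368676, 0.34754928, 0.17      ]), array([0.64278074, 0.39712222, 0.17      ]), array([0.71617353, 0.17665592, 0.17      ])]
board front [array([0.48765317, 0.34772412, 0.11      ]), array([0.56170667, 0.11589028, 0.11      ])]
knob (array([ 0.52336981, -0.40099277,  0.09858593]), np.float64(0.0024054430648727055))
can [ 0.42711072 -0.01197998  0.15      ] mug [0.64824306 0.00459039 0.085     ]
spare [array([
[... 358 characters left out ...]
955076))
t ((237.00001525878906, 294.5), (13.748895645141602, 19.573551177978516), 61.69924545288086) [0.17620117 0.28482633]
t ((249.64151000976562, 181.2452850341797), (9.889959335327148, 14.010775566101074), 74.05460357666016) [0.50341069 0.25071289]
t ((180.0, 150.5), (17.0, 12.0), 90.0) [0.60263029 0.46072918]
s ((316.2241516113281, 343.189697265625), (12.605419158935547, 16.807226181030273), 66.80140686035156) [0.61452256 0.47524384]
s ((326.1400451660156, 265.0199890136719), (11.400001525878906, 5.800000190734863), 53.13010025024414) [0.49761213 0.25006244]
s ((414.47064208984375, 248.11766052246094), (15.83592414855957, 10.412662506103516), 40.601295471191406) [0.18575669 0.29881764]
```

pack_top is the one at top-view (251,184), as the crop shows: a yellow-labelled end jutting from under the riser, on black packs. I'll write the pose helper, then move to a tilted look and pre-grasp pose.

```bash
cat >> h.py <<'E'
from scipy.spatial.transform import Rotation as Ro
def Rt(yaw,th):
    u=np.array([np.cos(yaw),np.sin(yaw),0]);zz=np.array([0,0,1.])
    z=np.sin(th)*u-np.cos(th)*zz; x=np.cos(th)*u+np.sin(th)*zz
    return np.c_[x,np.cross(z,x),z]
def go(pos,R,frac=1,grasp=True):
    o=get_obs(); Rc=Ro.from_euler('xyz',o['eef_rot']).as_matrix(); p=np.array(pos,float)
    if grasp: p=p+R[:,2]*pinch_z
    rv=Ro.from_matrix(Rc.T@R).as_rotvec()*frac
    d=Rc.T@(p-o['ee_pos'])*frac
    print('t',round(o['time_s'],2),'TCP target',p.round(4),'deg',np.degrees(np.linalg.norm(rv)).round(1),'mm',(np.linalg.norm(d)*1000).round(1))
    print('row',[float(v) for v in np.r_[rv/(np.pi/2),d/.5].round(4)])
E
python3 - <<'E'
from h import *
y=.305
R=Rt(y,np.radians(42)); g=np.array([.506,.2515,.067])-.10*R[:,2]
go(g,R);go(g,R,.55)
E
```

```text
t 0.15 TCP target [0.4542 0.2352 0.1273] deg 141.4 mm 360.8
row [-0.558, 0.2121, 1.4528, -0.6378, -0.2997, 0.1556]
t 0.15 TCP target [0.4542 0.2352 0.1273] deg 77.7 mm 198.5
row [-0.3069, 0.1166, 0.799, -0.3508, -0.1648, 0.0856]
```

{"fn": "servo_tool", "kwargs": {
  "moves": [
    [[-0.307, 0.117, 0.8, -0.35, -0.165, 0.085, 0], [-0.307, 0.117, 0.8, -0.35, -0.165, 0.085, 0], [-0.307, 0.117, 0.8, -0.35, -0.165, 0.085, 0], [-0.307, 0.117, 0.8, -0.35, -0.165, 0.085, 0], [-0.307, 0.117, 0.8, -0.35, -0.165, 0.085, 0], [-0.307, 0.117, 0.8, -0.35, -0.165, 0.085, 0], [-0.307, 0.117, 0.8, -0.35, -0.165, 0.085, 0], [-0.307, 0.117, 0.8, -0.35, -0.165, 0.085, 0], [-0.307, 0.117, 0.8, -0.35, -0.165, 0.085, 0], [-0.307, 0.117, 0.8, -0.35, -0.165, 0.085, 0], [-0.307, 0.117, 0.8, -0.35, -0.165, 0.085, 0]]
  ]
}}

```text
time_s: 1.07
ee_pos: [0.3502, 0.3551, 0.1625]
eef_rot: [2.869, -0.404, 1.488]
force: [0.5, 0.4, -0.1]
grip_width: 0.0939
```

```bash
python3 - <<'E'
from h import *
y=.305
R=Rt(y,np.radians(42)); g=np.array([.506,.2515,.067])-.10*R[:,2]
go(g,R)
E
```

```text
t 1.07 TCP target [0.4542 0.2352 0.1273] deg 63.1 mm 162.6
row [-0.2499, 0.0949, 0.6487, -0.2316, 0.2248, 0.0393]
```

{"fn": "servo_tool", "kwargs": {
  "moves": [
    [[-0.25, 0.095, 0.649, -0.232, 0.225, 0.039, 0], [-0.25, 0.095, 0.649, -0.232, 0.225, 0.039, 0], [-0.25, 0.095, 0.649, -0.232, 0.225, 0.039, 0], [-0.25, 0.095, 0.649, -0.232, 0.225, 0.039, 0], [-0.25, 0.095, 0.649, -0.232, 0.225, 0.039, 0], [-0.25, 0.095, 0.649, -0.232, 0.225, 0.039, 0], [-0.25, 0.095, 0.649, -0.232, 0.225, 0.039, 0], [-0.25, 0.095, 0.649, -0.232, 0.225, 0.039, 0], [-0.25, 0.095, 0.649, -0.232, 0.225, 0.039, 0], [-0.25, 0.095, 0.649, -0.232, 0.225, 0.039, 0]]
  ]
}}

```text
time_s: 1.9
ee_pos: [0.4538, 0.2333, 0.1262]
eef_rot: [3.064, -0.696, 0.497]
force: [0.4, 0.7, -0.2]
grip_width: 0.0936
```

```bash
python3 - <<'E'
from h import *
snap('wrist','w1'); o=get_obs(); print(o['ee_pos'],o['eef_rot'],o['qpos'],o['force'])
E
```

```text
[0.4536471  0.23317457 0.12606693] [ 3.06988229 -0.69683918  0.485045  ] [ 0.41826517  0.02794404  2.21966136 -0.1477849   0.19666441  1.66455534] [ 0.45479323 -0.70566144 -1.32936738]
```

View pics/w1.png

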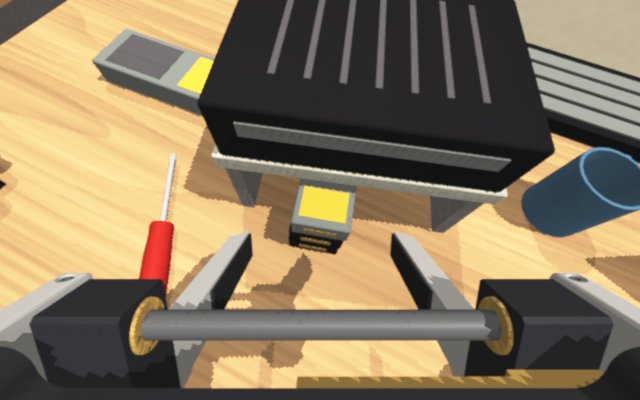

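```bash
python3 - <<'E'
from h import *
a=cv2.imread('pics/w1.png')
cv2.imwrite('pics/w1c.png',cv2.resize(a[135:265,265:395],None,fx=4.5,fy=4.5,interpolation=2))
E
```

```text
(no output)
```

View pics/w1c.png

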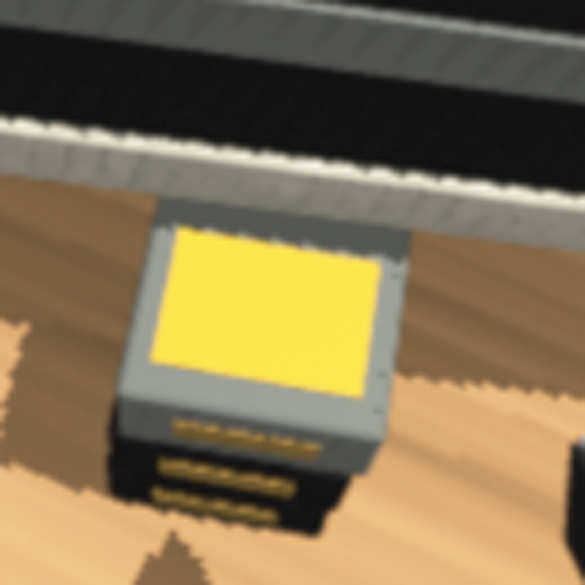

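The wrist crop shows the yellow-label end clearly. The top face's front corners are at about (291,222) and (350,232), and the black packs sit just below.

```bash
python3 - <<'E'
from h import *
w=load('w1')
c=lambda x,y:(265+x/4.5-.4,135+y/4.5-.4)
P={k:onz(w,c(*p),.078)[:2] for k,p in dict(FL=(118,397),FR=(383,442),L2=(158,205),R2=(409,240),l1=(150,362),l2=(365,397),l3=(382,262),l4=(177,228)).items()}
for k,v in P.items(): print(k,v.round(4))
f=lambda a,b:np.arctan2(*(P[b]-P[a])[::-1])
print('yaw',f('FL','L2'),f('FR','R2'),f('FR','FL')-np.pi/2,f('l2','l1')-np.pi/2,f('l1','l4'),f('l2','l3'),'w',np.linalg.norm(P['FL']-P['FR']))
print('mid front', onz(w,c(112,492),.026),onz(w,c(322,533),.026) )
print('mid top R', onz(w,c(352,472),.052))
print('board underfront',onz(w,c(0,175),.092),onz(w,c(585,245),.092))
E
```

```text
FL [0.4744 0.2692]
FR [0.4894 0.219 ]
L2 [0.516  0.2819]
R2 [0.5327 0.2316]
l1 [0.4838 0.2671]
l2 [0.4963 0.2259]
l3 [0.5254 0.2347]
l4 [0.513  0.2759]
yaw 0.29695157036000014 0.282569001695638 0.28924989263007417 0.29621818606125583 0.2951912492379907 0.29278703875576045 w 0.0523384626047607
mid front [0.46970081 0.27037751 0.026     ] [0.48258458 0.22287929 0.026     ]
mid top R [0.49005642 0.22228509 0.052     ]
board underfront [0.50074889 0.30889623 0.092     ] [0.53997672 0.19916872 0.092     ]
```

```bash
python3 - <<'E'
from h import *
R=Rt(.293,np.radians(32)); g=np.array([.505,.251,.073])-.05*R[:,2]
go(g,R)
E
```

```text
t 1.95 TCP target [0.4892 0.2462 0.0995] deg 12.1 mm 46.3
row [-0.0264, -0.0912, 0.0958, 0.0234, 0.0036, 0.0894]
```

{"fn": "servo_tool", "kwargs": {
  "moves": [
    [[-0.026, -0.091, 0.096, 0.023, 0.004, 0.089, 0], [-0.026, -0.091, 0.096, 0.023, 0.004, 0.089, 0], [-0.026, -0.091, 0.096, 0.023, 0.004, 0.089, 0], [-0.026, -0.091, 0.096, 0.023, 0.004, 0.089, 0], [-0.026, -0.091, 0.096, 0.023, 0.004, 0.089, 0], [-0.026, -0.091, 0.096, 0.023, 0.004, 0.089, 0]]
  ]
}}

```text
time_s: 2.45
ee_pos: [0.4884, 0.2456, 0.0998]
eef_rot: [-3.141, -0.56, 0.295]
force: [-0.1, -0.8, 0.2]
grip_width: 0.094
```

```bash
python3 - <<'E'
from h import *
R=Rt(.293,np.radians(32)); g=np.array([.505,.251,.073])
go(g,R); o=get_obs(); print(o['ee_pos'],o['eef_rot'],o['qpos'],o['force'])
E
```

```text
t 2.45 TCP target [0.5145 0.2539 0.0571] deg 0.1 mm 50.7
row [-0.0008, -0.0009, 0.001, 0.001, -0.0005, 0.1015]
[0.48841678 0.24564425 0.09977719] [-3.14129787 -0.55987501  0.29479622] [ 0.43586578  0.18484041  2.05329285 -0.21530583  0.35558814  1.89276094] [-0.10736673 -0.82940179  0.20684229]
```

{"fn": "servo_tool", "kwargs": {
  "moves": [
    [[0, 0, 0, 0, 0, 0.04, 0], [0, 0, 0, 0, 0, 0.08, 0], [0, 0, 0, 0, 0, 0.1, 0], [0, 0, 0, 0, 0, 0.1, 0], [0, 0, 0, 0, 0, 0.1, 0]]
  ]
}}

```text
time_s: 2.87
ee_pos: [0.5133, 0.2531, 0.0575]
eef_rot: [3.142, -0.56, 0.296]
force: [0.3, 0.8, -0.3]
grip_width: 0.0941
```

```bash
python3 - <<'E'
from h import *
snap('wrist','w2'); R=Rt(.293,np.radians(32)); g=np.array([.505,.251,.073])
go(g,R); o=get_obs(); print(o['ee_pos'],o['force'])
E
```

```text
t 2.92 TCP target [0.5145 0.2539 0.0571] deg 0.2 mm 1.6
row [-0.001, -0.0013, 0.0013, 0.0009, -0.0006, 0.003]
[0.51349226 0.25326032 0.0580787 ] [-0.08281583  0.36507236  0.20391986]
```

View pics/w2.png

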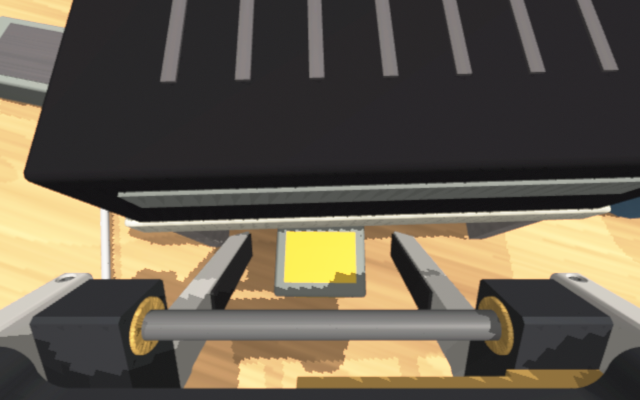

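The pack end spans columns 277-365, centred between the finger tips at 250 and 391. Closing now.

{"fn": "servo_tool", "kwargs": {
  "moves": [
    [[0, 0, 0, 0, 0, 0, 1], [0, 0, 0, 0, 0, 0, 1], [0, 0, 0, 0, 0, 0, 1], [0, 0, 0, 0, 0, 0, 1], [0, 0, 0, 0, 0, 0, 1], [0, 0, 0, 0, 0, 0, 1], [0, 0, 0, 0, 0, 0, 1], [0, 0, 0, 0, 0, 0, 1]]
  ],
  "squeeze": 55
}}

```text
time_s: 3.58
ee_pos: [0.5135, 0.2533, 0.0581]
eef_rot: [-3.141, -0.561, 0.295]
force: [-2.6, 0.0, 2.5]
grip_width: 0.0536
```

```bash
python3 - <<'E'
from h import *
o=get_obs(); R=Ro.from_euler('xyz',o['eef_rot']).as_matrix()
for n,v in (('up4',[0,0,.004]),('pull',list(-np.array([np.cos(.293),np.sin(.293),0])*.11+[0,0,.004]))): print(n,(R.T@np.array(v)/.5).round(4))
print(o['ee_pos'],o['grip_width'],o['force'])
E
```

```text
up4 [ 0.0043 -0.     -0.0068]
pull [-0.1821 -0.0006 -0.1238]
[0.51350623 0.25325745 0.0581493 ] 0.053646458240096964 [-2.61250271  0.01944682  2.51798259]
```

{"fn": "servo_tool", "kwargs": {
  "moves": [
    [[0, 0, 0, 0.002, 0, -0.003, 1], [0, 0, 0, 0.004, 0, -0.007, 1], [0, 0, 0, 0.005, 0, -0.009, 1], [0, 0, 0, -0.005, 0, -0.015, 1], [0, 0, 0, -0.023, 0, -0.027, 1], [0, 0, 0, -0.042, 0, -0.038, 1], [0, 0, 0, -0.06, 0, -0.05, 1], [0, 0, 0, -0.079, 0, -0.061, 1], [0, 0, 0, -0.079, 0, -0.061, 1]]
  ]
}}

```text
time_s: 4.33
ee_pos: [0.4641, 0.2382, 0.0624]
eef_rot: [3.141, -0.559, 0.296]
force: [-0.4, -0.7, -3.5]
grip_width: 0.0537
```

```bash
python3 - <<'E'
from h import *
snap('wrist','w3'); snap('scene','s3');o=get_obs(); print(o['ee_pos'],o['grip_width'],o['force'],o['moment'])
E
```

```text
[0.46602157 0.2388691  0.06314719] 0.05373320700883592 [ 0.63924601  0.85944715 -2.67000435] [-0.2257951   0.75251539 -0.02165078]
```

View pics/w3.png

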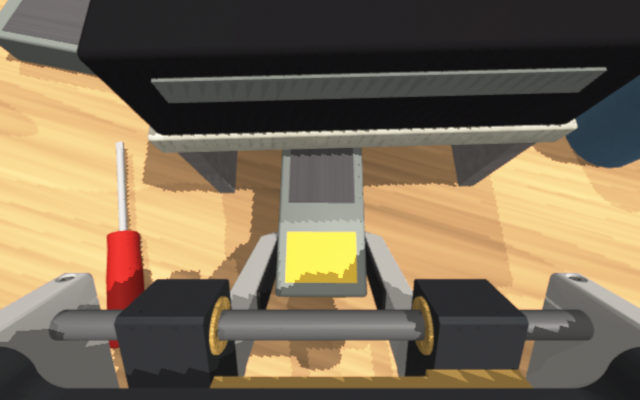

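The wrist force is about 3 N downward, so the pack hangs fully from the gripper with no droop or slip. Continuing the pull.

{"fn": "servo_tool", "kwargs": {
  "moves": [
    [[0, 0, 0, -0.02, 0, -0.013, 1], [0, 0, 0, -0.042, 0, -0.027, 1], [0, 0, 0, -0.065, 0, -0.041, 1], [0, 0, 0, -0.088, 0, -0.055, 1], [0, 0, 0, -0.11, 0, -0.07, 1], [0, 0, 0, -0.11, 0, -0.07, 1], [0, 0, 0, -0.09, 0, -0.11, 1], [0, 0, 0, -0.06, 0, -0.15, 1], [0, 0, 0, -0.03, 0, -0.2, 1], [0, 0, 0, -0.01, 0, -0.23, 1], [0, 0, 0, -0.01, 0, -0.23, 1]]
  ]
}}

```text
time_s: 5.35
ee_pos: [0.4058, 0.221, 0.1624]
eef_rot: [-3.14, -0.568, 0.295]
force: [0.2, 0.5, -2.7]
grip_width: 0.0537
```

```bash
python3 - <<'E'
from h import *
snap('wrist','w4'); snap('top','t4');snap('scene','s4');o=get_obs(); print(o['ee_pos'],o['eef_rot'],o['grip_width'],o['force'],o['qpos'])
a=cv2.imread('pics/w4.png');b=cv2.imread('pics/t4.png')[60:300,150:510];cv2.imwrite('pics/m4.png',np.vstack([cv2.resize(a,(480,300)),cv2.resize(b,(480,300))]))
E
```

```text
[0.40351933 0.21973354 0.15697998] [-3.1414835  -0.56001429  0.29559566] 0.05364132270553091 [-0.19895062 -0.2440587  -2.91352004] [ 0.47464345 -0.12158965  2.20735629 -0.19441132  0.5110955   1.89302685]
```

View pics/m4.png

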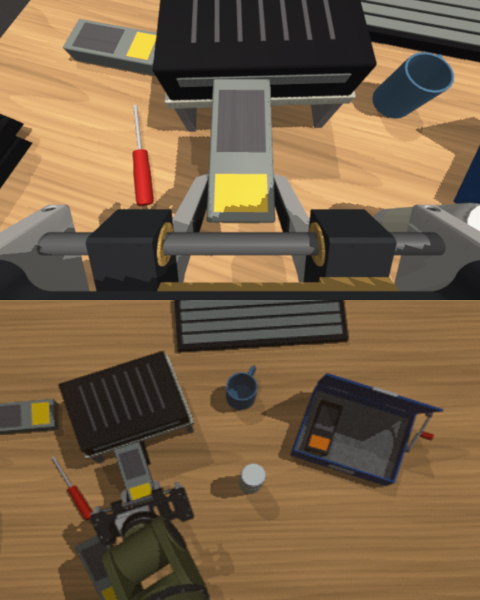

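The pack is out and held level. The stack is hidden under the riser, and the wrist view shows the pack spanning columns 210-275 of the composite. Next I raise it and carry it across, above the can.

```bash
python3 - <<'E'
from h import *
o=get_obs(); R=Ro.from_euler('xyz',o['eef_rot']).as_matrix()
print('up70',(R.T@[0,0,.07]/.5).round(3))
R2=Rt(-.335,np.radians(32)); go([.475,-.263,.245],R2)
E
```

```text
up70 [ 0.074 -0.    -0.119]
t 5.5 TCP target [ 0.4844 -0.2663  0.2291] deg 36.1 mm 497.9
row [-0.2131, -0.0009, 0.3403, -0.0322, 0.977, -0.1904]
```

{"fn": "servo_tool", "kwargs": {
  "moves": [
    [[0, 0, 0, 0.025, 0, -0.04, 1], [0, 0, 0, 0.055, 0, -0.085, 1], [0, 0, 0, 0.074, 0.02, -0.12, 1], [-0.015, 0, 0.025, 0.067, 0.08, -0.125, 1], [-0.03, 0, 0.05, 0.06, 0.14, -0.13, 1], [-0.046, 0, 0.073, 0.053, 0.21, -0.135, 1], [-0.061, 0, 0.098, 0.045, 0.28, -0.14, 1], [-0.076, 0, 0.122, 0.037, 0.35, -0.145, 1], [-0.092, 0, 0.146, 0.03, 0.42, -0.15, 1], [-0.107, 0, 0.171, 0.022, 0.49, -0.155, 1], [-0.122, 0, 0.195, 0.015, 0.56, -0.16, 1], [-0.137, 0, 0.219, 0.007, 0.63, -0.165, 1]]
  ]
}}

```text
time_s: 6.5
ee_pos: [0.4559, -0.0956, 0.2271]
eef_rot: [-3.141, -0.558, -0.114]
force: [0.8, 0.5, -3.1]
grip_width: 0.0533
```

```bash
python3 - <<'E'
from h import *
o=get_obs();print(o['ee_pos'],o['grip_width'],o['force'])
R2=Rt(-.335,np.radians(32)); go([.475,-.263,.245],R2)
E
```

```text
[ 0.45593926 -0.09564853  0.22707557] 0.053340552550979324 [ 0.75911714  0.49310279 -3.09306019]
t 6.5 TCP target [ 0.4844 -0.2663  0.2291] deg 12.7 mm 173.0
row [-0.0751, 0.0006, 0.1196, 0.0829, 0.3326, 0.0468]
```

{"fn": "servo_tool", "kwargs": {
  "moves": [
    [[-0.015, 0, 0.024, 0.016, 0.066, 0.009, 1], [-0.03, 0, 0.048, 0.033, 0.13, 0.019, 1], [-0.045, 0, 0.072, 0.05, 0.2, 0.028, 1], [-0.06, 0, 0.096, 0.066, 0.266, 0.037, 1], [-0.07, 0, 0.112, 0.078, 0.31, 0.044, 1], [-0.075, 0, 0.12, 0.083, 0.333, 0.047, 1], [-0.075, 0, 0.12, 0.083, 0.333, 0.047, 1], [-0.075, 0, 0.12, 0.083, 0.333, 0.047, 1]]
  ]
}}

```text
time_s: 7.17
ee_pos: [0.4827, -0.2667, 0.2249]
eef_rot: [-3.14, -0.549, -0.338]
force: [-10.5, -1.1, -6.1]
grip_width: 0.0533
```

```bash
python3 - <<'E'
from h import *
snap('wrist','w5'); snap('scene','s5');snap('top','t5');o=get_obs(); print(o['ee_pos'],o['eef_rot'],o['grip_width'],o['force'])
b=cv2.imread('pics/s5.png')
cv2.imwrite('pics/s5c.png',cv2.resize(b[80:230,220:420],None,fx=3.5,fy=3.5))
E
```

```text
[ 0.48281842 -0.26625215  0.22516079] [-3.13986127 -0.54994614 -0.33725905] 0.05361234062007731 [-10.54299064  -0.96245806  -4.76184811]
```

View pics/w5.png

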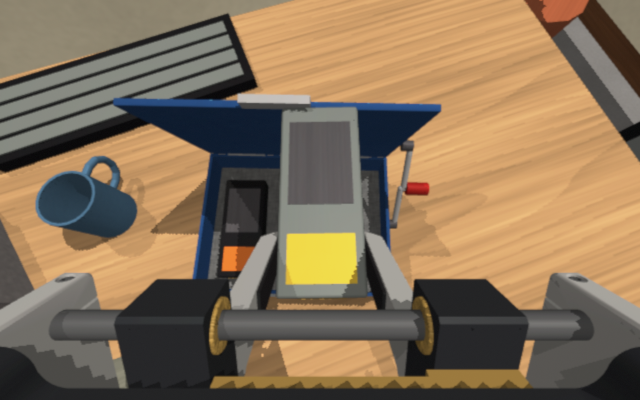

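View pics/s5c.png

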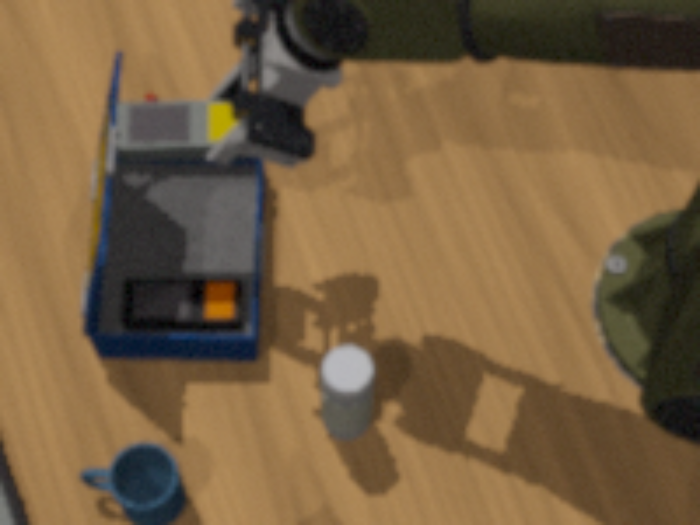

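The pack's far end touches the lid (10 N), so I back off towards the front.

```bash
python3 - <<'E'
from h import *
o=get_obs(); R=Ro.from_euler('xyz',o['eef_rot']).as_matrix(); u=np.array([np.cos(.335),-np.sin(.335),0])
print('back35',(R.T@(-.035*u)/.5).round(3))
w=load('w5');
# case refinement from top view/wrist later
E
```

```text
back35 [-0.06   0.    -0.037]
```

{"fn": "servo_tool", "kwargs": {
  "moves": [
    [[0, 0, 0, -0.03, 0, -0.018, 1], [0, 0, 0, -0.06, 0, -0.037, 1], [0, 0, 0, -0.06, 0, -0.037, 1], [0, 0, 0, -0.06, 0, -0.037, 1]]
  ]
}}

```text
time_s: 7.65
ee_pos: [0.4492, -0.2546, 0.2241]
eef_rot: [-3.14, -0.548, -0.338]
force: [0.2, -0.2, -3.1]
grip_width: 0.0534
```

```bash
python3 - <<'E'
from h import *
snap('wrist','w6');o=get_obs(); print(o['ee_pos'],o['eef_rot'],o['grip_width'],o['force'])
b=cv2.imread('pics/w6.png')
cv2.imwrite('pics/w6c.png',cv2.resize(b[80:320,180:450],None,fx=2.5,fy=2.5,interpolation=2))
E
```

```text
[ 0.44967469 -0.25475721  0.22440679] [-3.13971386 -0.54891539 -0.33768417] 0.053461298057079915 [-0.20401959 -0.94286548 -3.49040838]
```

View pics/w6c.png

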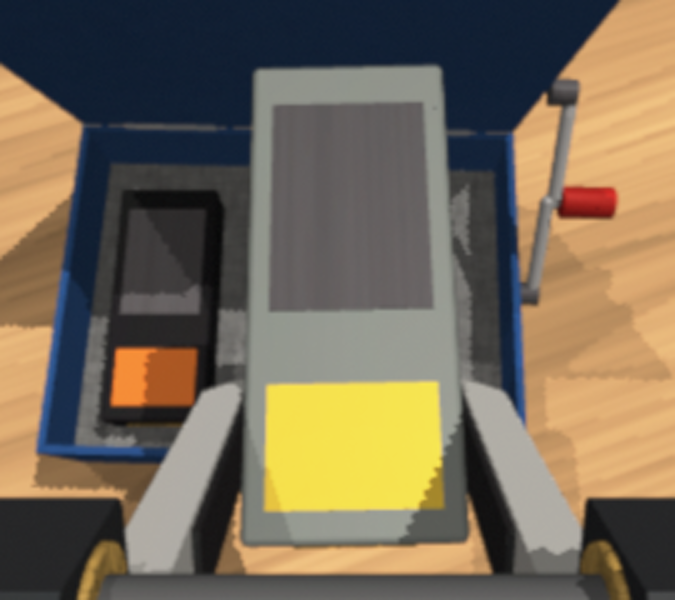

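```bash
python3 - <<'E'
from h import *
w=load('w6');t=load('top0');s=load('scene0')
c=lambda x,y:(180+x/2.5-.3,80+y/2.5-.3)
d=lambda x,y:(340+x/5-.4,105+y/5-.4)
f=lambda x,y:(235+x/5-.4,90+y/5-.4)
P={k:onz(w,c(*p),.064) for k,p in dict(BL=(82,125),BR=(514,130),FL=(38,455)).items()}
for k in P: print(k,P[k][:2].round(4))
yv=P['BL']-P['BR'];print(np.linalg.norm(yv),'yaw',np.arctan2(-yv[0],yv[1]),'BL-FL',np.linalg.norm(P['BL']-P['FL']),np.arctan2(*(P['BL']-P['FL'])[1::-1]))
print('centre',(P['BR']+P['FL'])/2)
print('knob',tri(w,c(588,202),t,d(653,317)),tri(w,c(588,202),s,f(142,102)))
sp=[onz(w,c(*p),.052)[:2] for p in [(122,192),(218,196),(207,413),(104,413)]]
print('spare',np.round(sp,4),np.mean(sp,0))
q=[onz(w,c(*p),.2)[:2] for p in [(254,68),(441,66),(466,543),(244,543)]];print('pack~',np.round(q,4))
E
```

```text
BL [ 0.672  -0.1716]
BR [ 0.5889 -0.3975]
FL [ 0.502 -0.109]
0.2407326624649574 yaw -0.3522002602574625 BL-FL 0.181098904682668 -0.35240042023413026
centre [ 0.54548181 -0.25327843  0.064     ]
knob (array([ 0.52463511, -0.4019986 ,  0.09786369]), np.float64(0.0008048684420487528)) (array([ 0.52320849, -0.39886404,  0.10165353]), np.float64(0.001901871656804905))
spare [[ 0.6316 -0.1804]
 [ 0.6114 -0.2305]
 [ 0.4967 -0.1909]
 [ 0.5143 -0.141 ]] [ 0.56350263 -0.18567696]
pack~ [[ 0.5788 -0.2625]
 [ 0.5576 -0.3249]
 [ 0.4061 -0.2737]
 [ 0.4275 -0.2127]]
```

The wrist view gives the case rim corners at BL (213,130), BR (385,132) and FL (195,262) px. They yield a 241 x 181 mm case at yaw -0.352, which matches the given size. Descending.

```bash
cat >> h.py <<'E'
CY=-.352; CC=np.array([.5455,-.2533,0])
def cw(x,y,z):
    return CC+np.array([x*np.cos(CY)-y*np.sin(CY),x*np.sin(CY)+y*np.cos(CY),z])
def wc(p):
    p=np.array(p)-CC; return np.array([p[0]*np.cos(CY)+p[1]*np.sin(CY),-p[0]*np.sin(CY)+p[1]*np.cos(CY),p[2]])
E
python3 - <<'E'
from h import *
R=Rt(CY,.560); o=get_obs(); Rc=Ro.from_euler('xyz',o['eef_rot']).as_matrix();print(wc(o['ee_pos']-Rc[:,2]*pinch_z))
go(cw(-.080,-.036,.115),R);go(cw(-.048,-.036,.112),R);go(cw(-.048,-.036,.056),R)
E
```

```text
[-0.09925497 -0.03458185  0.24044487]
t 7.7 TCP target [ 0.4674 -0.263   0.0991] deg 1.1 mm 126.8
row [-0.006, 0.0071, 0.0077, -0.0977, 0.0042, 0.2341]
t 7.7 TCP target [ 0.4974 -0.274   0.0961] deg 1.1 mm 138.3
row [-0.006, 0.0071, 0.0077, -0.0462, 0.0052, 0.2726]
t 7.7 TCP target [ 0.4974 -0.274   0.0401] deg 1.1 mm 191.4
row [-0.006, 0.0071, 0.0077, -0.1047, 0.0054, 0.3681]
```

{"fn": "servo_tool", "kwargs": {
  "moves": [
    [[-0.006, 0.007, 0.008, -0.02, 0.001, 0.047, 1], [-0.006, 0.007, 0.008, -0.04, 0.002, 0.094, 1], [-0.006, 0.007, 0.008, -0.06, 0.003, 0.14, 1], [-0.006, 0.007, 0.008, -0.08, 0.004, 0.188, 1], [-0.006, 0.007, 0.008, -0.098, 0.004, 0.234, 1], [-0.006, 0.007, 0.008, -0.08, 0.005, 0.248, 1], [-0.006, 0.007, 0.008, -0.062, 0.005, 0.262, 1], [-0.006, 0.007, 0.008, -0.046, 0.005, 0.273, 1], [-0.006, 0.007, 0.008, -0.065, 0.005, 0.304, 1], [-0.006, 0.007, 0.008, -0.085, 0.005, 0.336, 1], [-0.006, 0.007, 0.008, -0.105, 0.005, 0.368, 1], [-0.006, 0.007, 0.008, -0.105, 0.005, 0.368, 1]]
  ]
}}

```text
time_s: 8.7
ee_pos: [0.4963, -0.2729, 0.0364]
eef_rot: [-3.14, -0.555, -0.353]
force: [-0.2, 1.1, -3.5]
grip_width: 0.0537
```

```bash
python3 - <<'E'
from h import *
snap('wrist','w7');o=get_obs(); print(o['ee_pos'],o['eef_rot'],o['grip_width'],o['force'])
R=Rt(CY,.560);Rc=Ro.from_euler('xyz',o['eef_rot']).as_matrix();print(wc(o['ee_pos']-Rc[:,2]*pinch_z));go(cw(-.048,-.036,.047),R)
E
```

```text
[ 0.49693999 -0.2733051   0.03830764] [-3.14018135 -0.55660261 -0.35299404] 0.05350009210135466 [ 0.81554695  0.04058021 -3.06272873]
[-0.04861741 -0.03553747  0.05426985]
t 8.75 TCP target [ 0.4974 -0.274   0.0311] deg 0.2 mm 7.3
row [-0.0006, 0.0022, -0.0005, -0.0065, 0.001, 0.013]
```

View pics/w7.png

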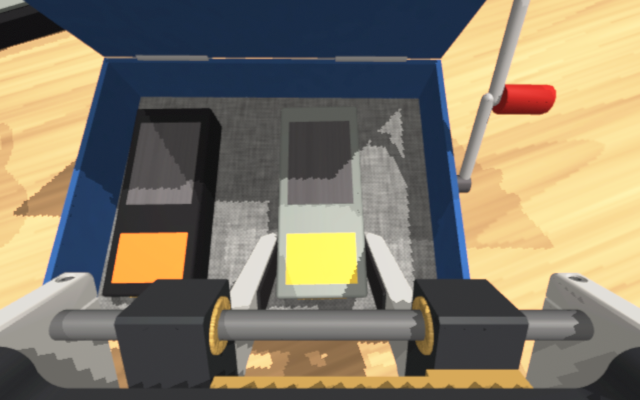

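Pack_top is inside the case, parallel to the spare, and still held about 6 mm above the floor. Lowering gently.

{"fn": "servo_tool", "kwargs": {
  "moves": [
    [[0, 0.002, 0, -0.002, 0.001, 0.003, 1], [0, 0.002, 0, -0.003, 0.001, 0.006, 1], [0, 0.002, 0, -0.004, 0.001, 0.008, 1], [0, 0.002, 0, -0.005, 0.001, 0.01, 1], [0, 0.002, 0, -0.005, 0.001, 0.01, 1]]
  ]
}}

```text
time_s: 9.17
ee_pos: [0.4975, -0.2741, 0.0332]
eef_rot: [-3.14, -0.561, -0.353]
force: [0.7, -0.1, -3.2]
grip_width: 0.0538
```

{"fn": "servo_tool", "kwargs": {
  "moves": [
    [[0, 0, 0, -0.001, 0, 0.002, 1], [0, 0, 0, -0.001, 0, 0.002, 1], [0, 0, 0, -0.002, 0, 0.003, 1], [0, 0, 0, -0.002, 0, 0.003, 1]]
  ]
}}

```text
time_s: 9.5
ee_pos: [0.4981, -0.2745, 0.0327]
eef_rot: [-3.141, -0.563, -0.353]
force: [-5.7, 4.1, 11.0]
grip_width: 0.0535
```

The force rose to +11 N, so the pack is on the floor. Opening, then retreating along the tool axis.

{"fn": "servo_tool", "kwargs": {
  "moves": [
    [[0, 0, 0, 0.001, 0, -0.001, 1], [0, 0, 0, 0.001, 0, -0.001, 0.2], [0, 0, 0, 0.001, 0, -0.001, 0.1], [0, 0, 0, 0.001, 0, -0.001, 0.1], [0, 0, 0, 0.001, 0, -0.001, 0.1], [0, 0, 0, 0.001, 0, -0.001, 0.1]]
  ]
}}

```text
time_s: 10.0
ee_pos: [0.4983, -0.2746, 0.0334]
eef_rot: [-3.141, -0.563, -0.353]
force: [-0.1, 0.2, -0.9]
grip_width: 0.0825
```

```bash
python3 - <<'E'
from h import *
snap('wrist','w8');o=get_obs(); print(o['ee_pos'],o['eef_rot'],o['grip_width'],o['force'])
E
```

```text
[ 0.49825449 -0.27457274  0.03339898] [-3.1409361  -0.56306367 -0.35283395] 0.08418573633810551 [ 0.13345402  0.47843992 -0.66466836]
```

View pics/w8.png

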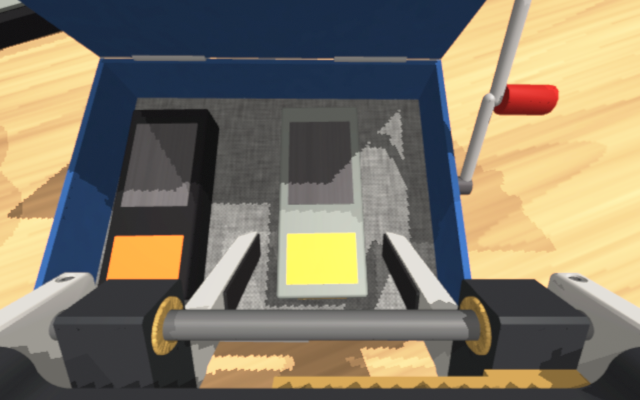

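pack_top lies flat in the case at columns 278-368, released and parallel to the spare. Next I retreat and go for the red knob.

```bash
python3 - <<'E'
from h import *
R=Rt(CY,.70); go(cw(-.09,-.06,.17),R,grasp=False)
R=Rt(CY,np.pi/4); go(cw(.012,-.150,.117),R,grasp=False)
E
```

```text
t 10.05 TCP target [ 0.4403 -0.2786  0.17  ] deg 7.8 mm 148.4
row [-0.0001, 0.0872, -0.0005, 0.0563, 0.0474, -0.2876]
t 10.05 TCP target [ 0.505  -0.3982  0.117 ] deg 12.7 mm 149.4
row [-0.0001, 0.1415, -0.0005, 0.1723, 0.2273, -0.0891]
```

{"fn": "servo_tool", "kwargs": {
  "moves": [
    [[0, 0, 0, 0, 0, -0.05, 0.1], [0, 0, 0, 0, 0, -0.12, 0.1], [0, 0.02, 0, 0.02, 0, -0.2, 0.1], [0, 0.05, 0, 0.04, 0.02, -0.26, 0.5], [0, 0.087, 0, 0.056, 0.05, -0.29, 1], [0, 0.11, 0, 0.1, 0.11, -0.25, 1], [0, 0.13, 0, 0.14, 0.17, -0.2, 1], [0, 0.141, 0, 0.16, 0.21, -0.15, 1], [0, 0.141, 0, 0.172, 0.227, -0.11, 1], [0, 0.141, 0, 0.172, 0.227, -0.1, 1], [0, 0.141, 0, 0.172, 0.227, -0.1, 1], [0, 0.141, 0, 0.172, 0.227, -0.1, 1]]
  ],
  "squeeze": 15
}}

```text
time_s: 11.05
ee_pos: [0.5021, -0.3962, 0.1214]
eef_rot: [-3.14, -0.784, -0.353]
force: [-0.3, -0.6, 1.2]
grip_width: 0.0282
```

```bash
python3 - <<'E'
from h import *
snap('wrist','w9');snap('top','t9');o=get_obs(); print(o['ee_pos'],wc(o['ee_pos']),o['eef_rot'],o['grip_width'],o['force'],o['qpos'])
R=Rt(CY,np.pi/4); go(cw(.032,-.150,.097),R,grasp=False)
b=cv2.imread('pics/t9.png');cv2.imwrite('pics/t9c.png',cv2.resize(b[90:240,340:500],None,fx=4,fy=4))
E
```

```text
[ 0.50220728 -0.3963885   0.12249739] [ 0.00869523 -0.14924131  0.12249739] [-3.1414966  -0.78533258 -0.35190294] 0.020071787121665057 [ 0.46990463  0.48741589 -0.16628257] [-0.87681343  0.32297168  1.91671884  1.11131503  0.40653496  0.10543981]
t 11.15 TCP target [ 0.5238 -0.4051  0.097 ] deg 0.0 mm 34.6
row [-0.0001, 0.0, 0.0, -0.0031, 0.0015, 0.069]
```

View pics/w9.png

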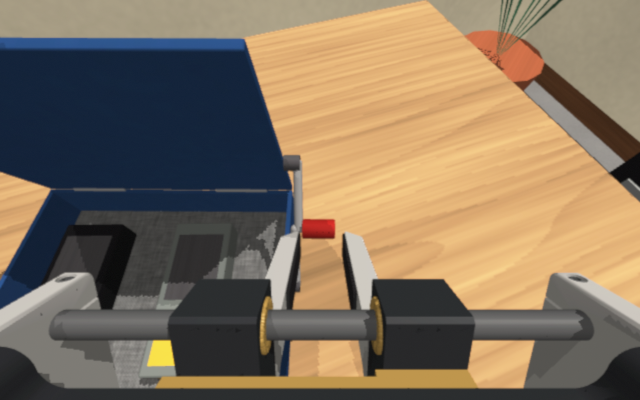

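View pics/t9c.png

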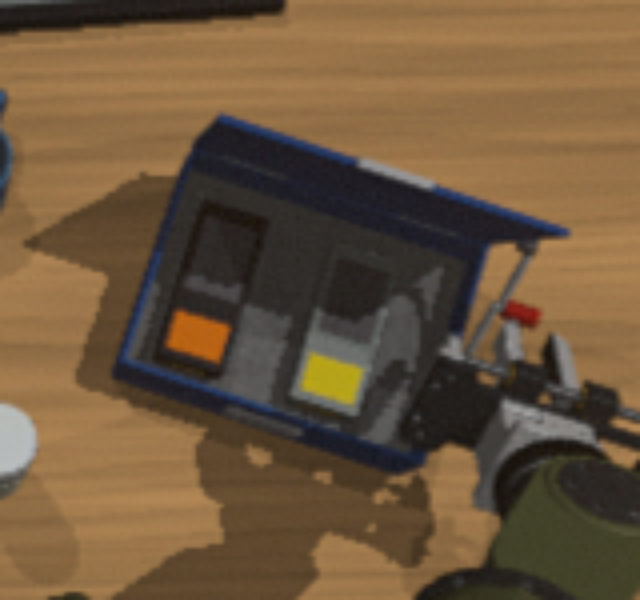

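The knob is at (318,228) in the wrist view, straight ahead of the finger tips. I close the fingers and push along the tool axis.

{"fn": "servo_tool", "kwargs": {
  "moves": [
    [[0, 0, 0, 0, 0, 0, 1], [0, 0, 0, 0, 0, 0, 1], [0, 0, 0, 0, 0.001, 0.02, 1], [0, 0, 0, -0.002, 0.001, 0.04, 1], [0, 0, 0, -0.003, 0.001, 0.05, 1], [0, 0, 0, -0.003, 0.001, 0.06, 1], [0, 0, 0, -0.003, 0.001, 0.066, 1]]
  ]
}}

```text
time_s: 11.73
ee_pos: [0.5231, -0.4044, 0.098]
eef_rot: [-3.141, -0.785, -0.352]
force: [0.7, -0.3, 0.4]
grip_width: 0.0004
```

```bash
python3 - <<'E'
from h import *
snap('wrist','w10');snap('top','t10');o=get_obs(); print(o['ee_pos'],wc(o['ee_pos']),o['force'])
b=cv2.imread('pics/t10.png');a=cv2.imread('pics/w10.png')
cv2.imwrite('pics/m10.png',np.hstack([cv2.resize(b[110:220,430:510],(400,550)),cv2.resize(a[130:350,240:400],(400,550))]))
E
```

```text
[ 0.52307529 -0.40442637  0.09800985] [ 0.03105499 -0.14959157  0.09800985] [-0.29191132  1.78504064 -0.69765468]
```

View pics/m10.png

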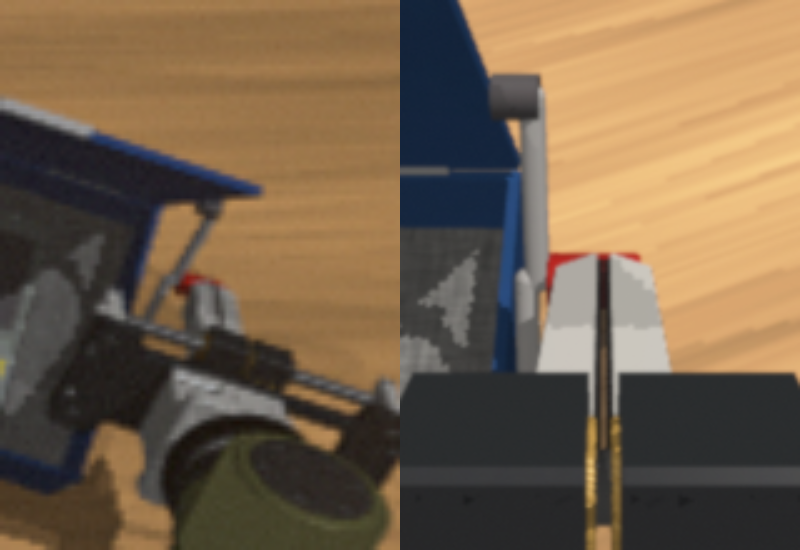

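The tip rests against the knob and the links look kinked at the knee, so it has started to fold. Pushing 14 mm further.

{"fn": "servo_tool", "kwargs": {
  "moves": [
    [[0, 0, 0, 0, 0, 0.01, 1], [0, 0, 0, 0, 0, 0.02, 1], [0, 0, 0, 0, 0, 0.028, 1], [0, 0, 0, 0, 0, 0.028, 1]]
  ]
}}

```text
time_s: 12.17
ee_pos: [0.5324, -0.4078, 0.0872]
eef_rot: [-3.141, -0.784, -0.352]
force: [-1.0, 0.4, 0.0]
grip_width: 0.0005
```

```bash
python3 - <<'E'
from h import *
snap('wrist','w11');snap('top','t11');snap('scene','s11');o=get_obs(); print(o['ee_pos'],wc(o['ee_pos']),o['force'])
b=cv2.imread('pics/t11.png');a=cv2.imread('pics/w11.png')
cv2.imwrite('pics/m11.png',np.hstack([cv2.resize(b[110:220,430:510],(400,550)),cv2.resize(a[130:350,240:400],(400,550))]))
E
```

```text
[ 0.5325009  -0.40787198  0.08818064] [ 0.04109063 -0.14957618  0.08818064] [-0.04260814  0.3678052   0.00135765]
```

View pics/m11.png

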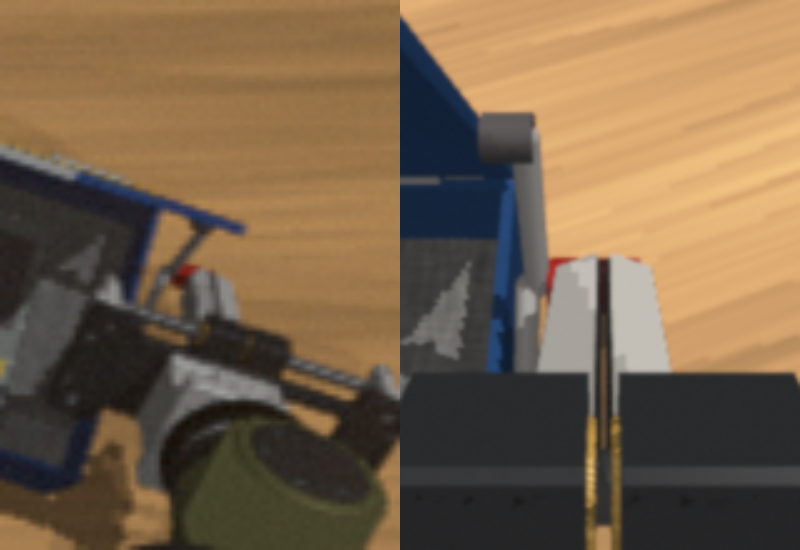

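The knee is clearly folded and the lid has dropped a little, so the stay is unlocked. Retreating, then measuring the lid.

{"fn": "servo_tool", "kwargs": {
  "moves": [
    [[0, 0, 0, 0, 0, -0.06, 1], [0, 0, 0, 0, 0, -0.12, 1], [0, 0, 0, 0, 0, -0.18, 1], [0, -0.05, 0, 0.06, 0.02, -0.24, 1], [0, -0.12, 0, 0.13, 0.03, -0.29, 1], [0, -0.2, 0, 0.18, 0.03, -0.33, 1], [0, -0.28, 0, 0.2, 0.03, -0.35, 1], [0, -0.28, 0, 0.2, 0.03, -0.35, 1]]
  ]
}}

```text
time_s: 12.98
ee_pos: [0.4762, -0.4048, 0.2867]
eef_rot: [3.14, -0.383, -0.353]
force: [0.1, -1.0, -0.3]
grip_width: 0.0003
```

```bash
python3 - <<'E'
from h import *
snap('wrist','w12');snap('top','t12');snap('scene','s12');o=get_obs(); print(o['ee_pos'],wc(o['ee_pos']),o['eef_rot'],o['qpos'],o['force'])
b=cv2.imread('pics/t12.png');a=cv2.imread('pics/s12.png')
cv2.imwrite('pics/m12.png',np.hstack([cv2.resize(b[110:220,370:500],(650,550)),]))
cv2.imwrite('pics/m12s.png',cv2.resize(a[80:200,230:330],(500,600)))
E
```

```text
[ 0.47894751 -0.40439422  0.28580775] [-0.01037819 -0.16477557  0.28580775] [-3.14073473 -0.38940674 -0.34694125] [-0.83756549  0.21909244  1.48287178  0.20283368  1.10114007  1.01892099] [ 0.1209008   0.46202251 -1.16526249]
```

View pics/m12.png

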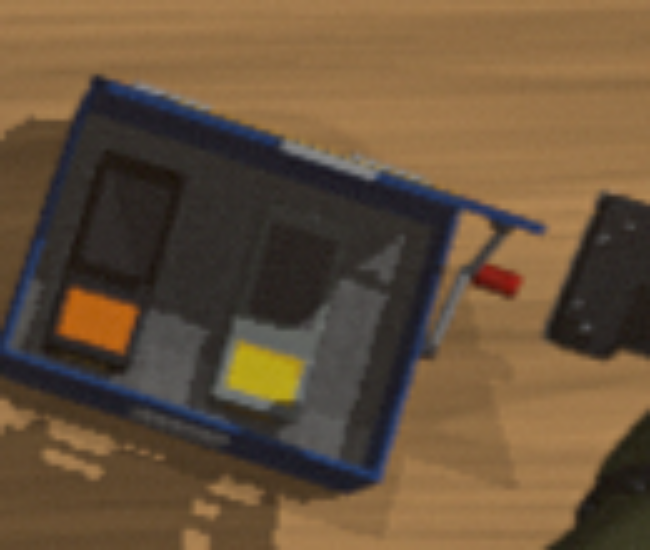

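View pics/m12s.png

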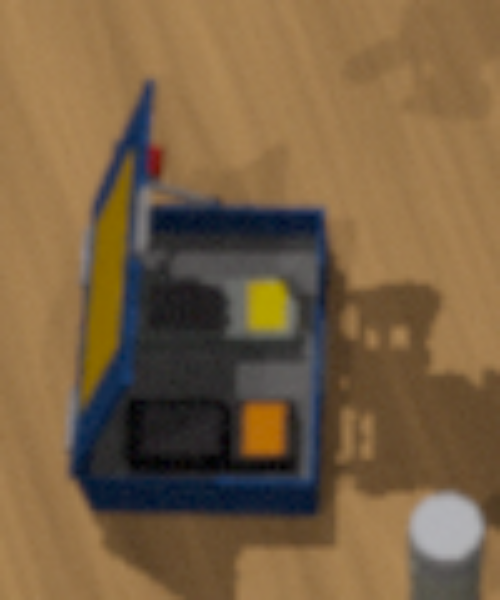

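View pics/w12.png

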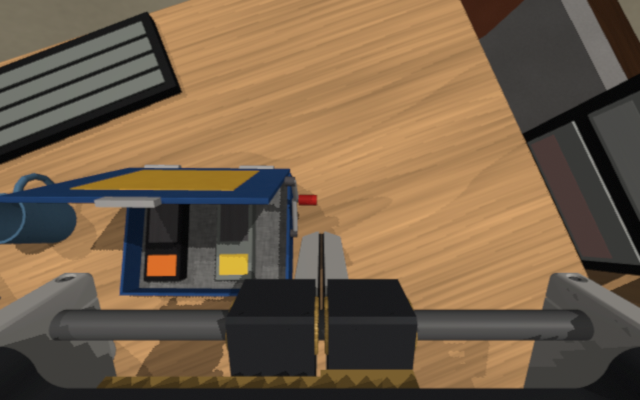

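The lid now leans further. Its right edge corner is at (479,156) in the top view and (260,96) in the scene view, and both packs lie in the case.

```bash
python3 - <<'E'
from h import *
p,e=tri(load('t12'),(478.6,155.6),load('s12'),(259.6,95.6)); q=wc(p); print(q,e,'ang',np.degrees(np.arctan2(q[2]-.064,.09-q[0])),np.hypot(q[2]-.064,.09-q[0]))
R=Rt(CY,0.)
go(cw(.02,-.10,.32),R,grasp=False)
go(cw(.095,.03,.30),R,grasp=False)
E
```

```text
[ 0.02306137 -0.11878357  0.23162399] 0.0010379460077018631 ang 68.23129590739076 0.18049537880266953
t 13.13 TCP target [ 0.5298 -0.3541  0.32  ] deg 22.3 mm 79.3
row [-0.0012, -0.2479, 0.0033, 0.0828, -0.1293, -0.0398]
t 13.13 TCP target [ 0.645  -0.2579  0.3   ] deg 22.3 mm 221.9
row [-0.0012, -0.2479, 0.0033, 0.2076, -0.3884, 0.0548]
```

{"fn": "servo_tool", "kwargs": {
  "moves": [
    [[0, -0.05, 0, 0.03, -0.03, -0.03, 1], [0, -0.12, 0, 0.06, -0.09, -0.04, 1], [0, -0.19, 0, 0.09, -0.15, -0.03, 1], [0, -0.248, 0.002, 0.12, -0.21, -0.01, 1], [0, -0.248, 0.003, 0.15, -0.27, 0.01, 1], [0, -0.248, 0.003, 0.18, -0.34, 0.03, 1], [0, -0.248, 0.003, 0.2, -0.39, 0.05, 1], [0, -0.248, 0.003, 0.208, -0.41, 0.055, 1], [0, -0.248, 0.003, 0.208, -0.41, 0.055, 1], [0, -0.248, 0.003, 0.208, -0.41, 0.055, 1]]
  ]
}}

```text
time_s: 13.97
ee_pos: [0.6484, -0.2482, 0.2992]
eef_rot: [-3.14, 0.001, -0.351]
force: [0.6, 0.1, -0.1]
grip_width: 0.0005
```

```bash
python3 - <<'E'
from h import *
o=get_obs(); print(wc(o['ee_pos']),o['eef_rot'],o['qpos'],o['force'])
R=Rt(CY,0.)
go(cw(.08,.045,.20),R,grasp=False)
E
```

```text
[0.09482894 0.0402263  0.2992342 ] [-3.13950177e+00  9.71411963e-04 -3.50506932e-01] [-0.41916607  0.61349214  0.86210051  0.00202872  1.66711238  1.50233218] [ 0.55358639  0.09293166 -0.13516074]
t 13.97 TCP target [ 0.6361 -0.2386  0.2   ] deg 0.2 mm 100.4
row [-0.0013, 0.0006, 0.0009, -0.0295, -0.0092, 0.1985]
```

{"fn": "servo_tool", "kwargs": {
  "moves": [
    [[0, 0, 0, -0.02, -0.01, 0.07, 1], [0, 0, 0, -0.03, -0.01, 0.13, 1], [0, 0, 0, -0.04, -0.01, 0.188, 1], [0, 0, 0, -0.04, -0.01, 0.188, 1], [0, 0, 0, -0.04, -0.01, 0.188, 1]]
  ]
}}

```text
time_s: 14.38
ee_pos: [0.6302, -0.2377, 0.2057]
eef_rot: [-3.139, 0.002, -0.352]
force: [0.4, 0.5, 0.1]
grip_width: 0.0005
```

```bash
python3 - <<'E'
from h import *
o=get_obs(); c=wc(o['ee_pos']); print(c,o['force'])
for a in np.radians([68,64,60,55,50,45,40,35,30]):
    x=.098-.15*np.cos(a)+.006*np.sin(a); z=.064+.15*np.sin(a)+.006*np.cos(a)
    print(round(np.degrees(a)),round((x-c[0])/.5,3),round((c[2]-z)/.5,3))
E
```

```text
[0.07413385 0.04382909 0.20573455] [0.36558448 0.4533034  0.09085727]
68 -0.054 0.001
64 -0.073 0.009
60 -0.092 0.018
55 -0.115 0.031
50 -0.136 0.046
45 -0.156 0.063
40 -0.174 0.081
35 -0.191 0.102
30 -0.206 0.123
```

{"fn": "servo_tool", "kwargs": {
  "moves": [
    [[0, 0, 0, -0.03, 0, 0, 1], [0, 0, 0, -0.054, 0, 0.001, 1], [0, 0, 0, -0.073, 0, 0.009, 1], [0, 0, 0, -0.092, 0, 0.018, 1], [0, 0, 0, -0.115, 0, 0.031, 1], [0, 0, 0, -0.136, 0, 0.046, 1], [0, 0, 0, -0.156, 0, 0.063, 1], [0, 0, 0, -0.174, 0, 0.081, 1], [0, 0, 0, -0.174, 0, 0.081, 1]]
  ]
}}

```text
time_s: 15.13
ee_pos: [0.548, -0.2083, 0.167]
eef_rot: [-3.139, 0.0, -0.353]
force: [0.7, 0.3, 0.3]
grip_width: 0.0006
```

```bash
python3 - <<'E'
from h import *
snap('scene','s13');o=get_obs(); c=wc(o['ee_pos']); print(c,o['force'],o['eef_rot'],o['qpos'])
for a in np.radians([40,35,30,25,20,15,10,6,3]):
    x=.098-.15*np.cos(a)+.006*np.sin(a); z=.064+.15*np.sin(a)+.006*np.cos(a)
    print(round(np.degrees(a)),round((x-c[0])/.5,3),round((c[2]-z)/.5,3))
a=cv2.imread('pics/s13.png');cv2.imwrite('pics/s13c.png',cv2.resize(a[80:210,220:350],(585,585)))
E
```

```text
[-0.01231036  0.04320979  0.16760267] [-0.49645196  0.24049327  0.16952695] [-3.13938997e+00 -7.04597276e-04 -3.52952953e-01] [-0.4264622   0.41337921  1.45769044  0.00235419  1.26998286  1.49658937]
40 -0.001 0.005
35 -0.018 0.025
30 -0.033 0.047
25 -0.046 0.07
20 -0.057 0.093
15 -0.066 0.118
10 -0.073 0.143
6 -0.076 0.164
3 -0.078 0.18
```

View pics/s13c.png

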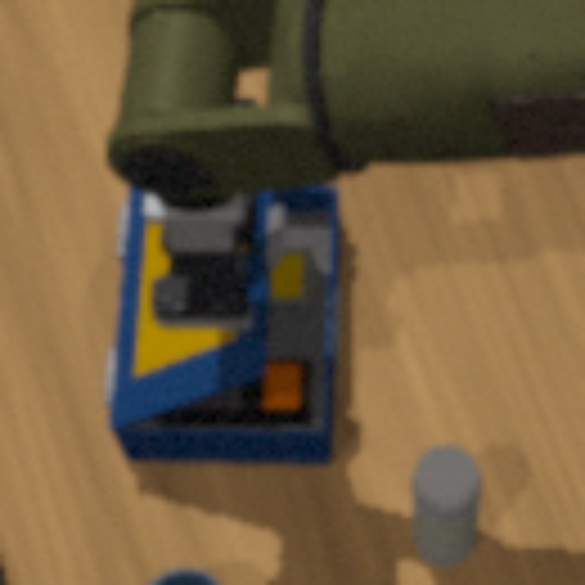

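The lid is following and is about half closed. Continuing the arc.

{"fn": "servo_tool", "kwargs": {
  "moves": [
    [[0, 0, 0, -0.018, 0, 0.025, 1], [0, 0, 0, -0.033, 0, 0.047, 1], [0, 0, 0, -0.046, 0, 0.07, 1], [0, 0, 0, -0.057, 0, 0.093, 1], [0, 0, 0, -0.066, 0, 0.118, 1], [0, 0, 0, -0.073, 0, 0.135, 1], [0, 0, 0, -0.075, 0, 0.15, 1], [0, 0, 0, -0.077, 0, 0.164, 1], [0, 0, 0, -0.078, 0, 0.175, 1], [0, 0, 0, -0.078, 0, 0.175, 1]]
  ]
}}

```text
time_s: 16.02
ee_pos: [0.5123, -0.1949, 0.0793]
eef_rot: [-3.139, 0.0, -0.353]
force: [0.1, 0.1, 0.4]
grip_width: 0.0007
```

```bash
python3 - <<'E'
from h import *
snap('scene','s14');o=get_obs(); c=wc(o['ee_pos']); print(c,o['force'])
a=cv2.imread('pics/s14.png');cv2.imwrite('pics/s14c.png',cv2.resize(a[80:210,220:350],(585,585)))
E
```

```text
[-0.0511068   0.04340183  0.07989258] [-0.01183286 -0.94161159 -0.01300302]
```

View pics/s14c.png

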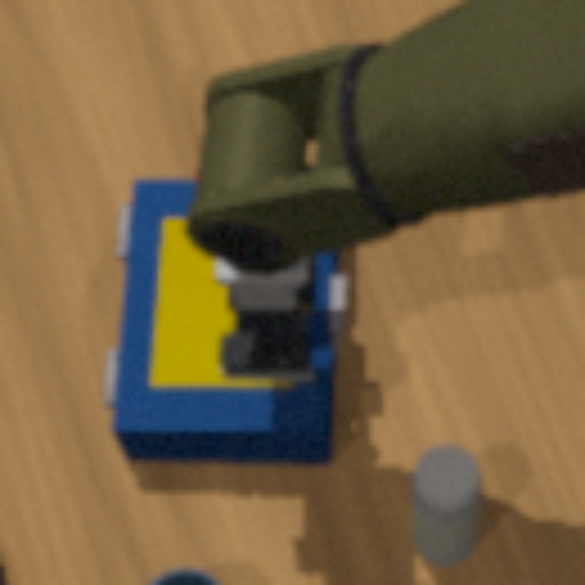

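The lid is nearly shut. I press down in small steps until the force shows the stop.

{"fn": "servo_tool", "kwargs": {
  "moves": [
    [[0, 0, 0, 0, 0, 0.006, 1], [0, 0, 0, 0, 0, 0.012, 1], [0, 0, 0, 0, 0, 0.018, 1], [0, 0, 0, 0, 0, 0.02, 1], [0, 0, 0, 0, 0, 0.02, 1]]
  ]
}}

```text
time_s: 16.48
ee_pos: [0.5126, -0.1949, 0.0703]
eef_rot: [-3.139, -0.001, -0.353]
force: [-1.7, 0.9, 3.7]
grip_width: 0.0005
```

{"fn": "servo_tool", "kwargs": {
  "moves": [
    [[0, 0, 0, 0, 0, 0.002, 1], [0, 0, 0, 0, 0, 0.003, 1], [0, 0, 0, 0, 0, 0.003, 1]]
  ]
}}

```text
time_s: 16.73
ee_pos: [0.5127, -0.195, 0.0701]
eef_rot: [-3.14, -0.001, -0.353]
force: [-7.2, 2.3, 16.6]
grip_width: 0.0009
```

The force rose to 17 N with no further travel at z = 70 mm, which is the height of the shut lid. Lifting off.

{"fn": "servo_tool", "kwargs": {
  "moves": [
    [[0, 0, 0, 0, 0, -0.04, 1], [0, 0, 0, 0, 0, -0.1, 1], [0, 0, 0, -0.04, 0, -0.18, 1], [0, 0, 0, -0.12, 0, -0.26, 1], [0, 0, 0, -0.2, 0.0, -0.34, 0.5], [0, 0, 0, -0.28, 0.0, -0.4, 0.2], [0, 0, 0, -0.32, 0.0, -0.4, 0], [0, 0, 0, -0.32, 0, -0.4, 0], [0, 0, 0, -0.32, 0, -0.4, 0]]
  ]
}}

```text
time_s: 17.48
ee_pos: [0.3611, -0.1396, 0.2724]
eef_rot: [-3.14, -0.006, -0.353]
force: [-0.0, 0.3, 0.1]
grip_width: 0.0299
```

```bash
python3 - <<'E'
from h import *
snap('scene','s15');snap('top','t15');snap('wrist','w15');o=get_obs(); print(o['time_s'],o['ee_pos'],o['force'],o['grip_width'])
E
```

```text
17.6333 [ 0.36270233 -0.14023006  0.26947726] [ 0.07788809 -0.01529675 -0.02463199] 0.042353642966355375
```

View pics/s15.png

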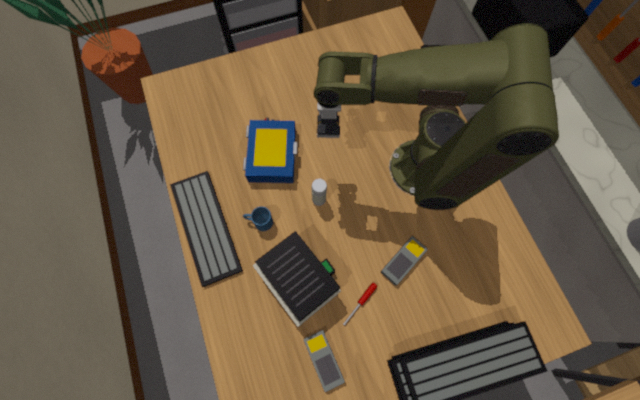

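View pics/t15.png

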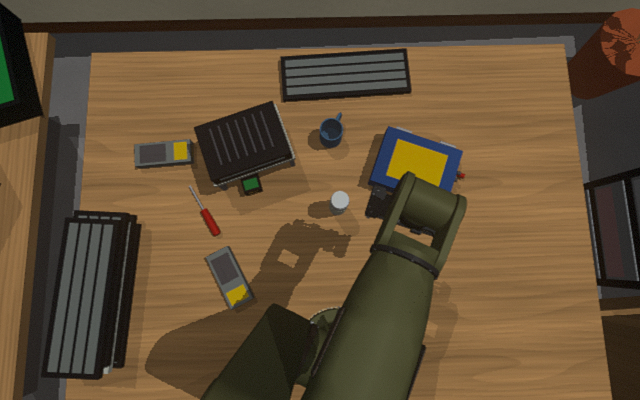

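View pics/w15.png

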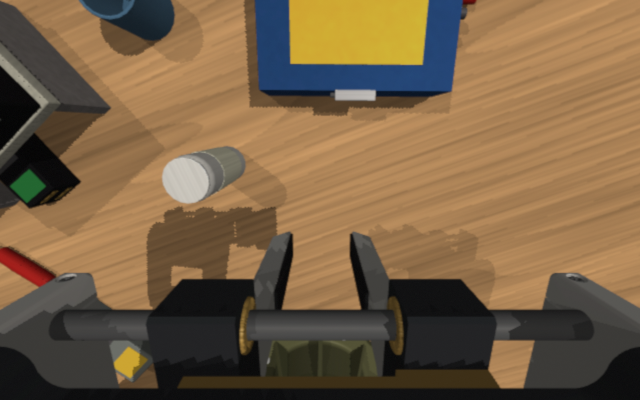

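The lid is shut, with the yellow panel flat at scene (270,148). The can, mug, driver and look-alikes are at their original pixels. One check on pack_mid before handing in.

```bash
python3 - <<'E'
from h import *
for f in ['t15','s15','w15']:
    c=load(f);hsv=cv2.cvtColor(c['color'],cv2.COLOR_RGB2HSV); m=cv2.inRange(hsv,(50,120,50),(80,255,255))
    for k in cv2.findContours(m,0,2)[0]:
        if cv2.contourArea(k)>25:
            r=cv2.minAreaRect(k); p=onz(c,r[0],.052)
            if .4<p[0]<.6 and .1<p[1]<.4: print(f,r,p.round(4))
w=load('w15'); a=cv2.imread('pics/w15.png'); cv2.imwrite('pics/w15c.png',cv2.resize(a[120:220,0:110],None,fx=5,fy=5))
# can, mug, before/after difference
for n,b in (('scene0','s15'),):
    d=cv2.absdiff(load(n)['color'],load(b)['color']).max(2)
    for nm,(x,y,ww,h) in dict(can=(308,175,24,34),mug=(240,203,36,30),driver=(342,280,40,50)).items():
        print(nm,(d[y:y+h,x:x+ww]>60).mean().round(3))
E
```

```text
t15 ((250.25001525878906, 183.25), (10.119288444519043, 14.23024845123291), 71.56504821777344) [0.5025 0.2533 0.052 ]
s15 ((327.2500305175781, 266.2500305175781), (12.020814895629883, 5.656853675842285), 45.0) [0.4932 0.2516 0.052 ]
w15 ((27.249996185302734, 185.75001525878906), (25.455841064453125, 26.16295051574707), 45.0) [0.5036 0.2551 0.052 ]
can 0.0
mug 0.005
driver 0.0
```

View pics/w15c.png

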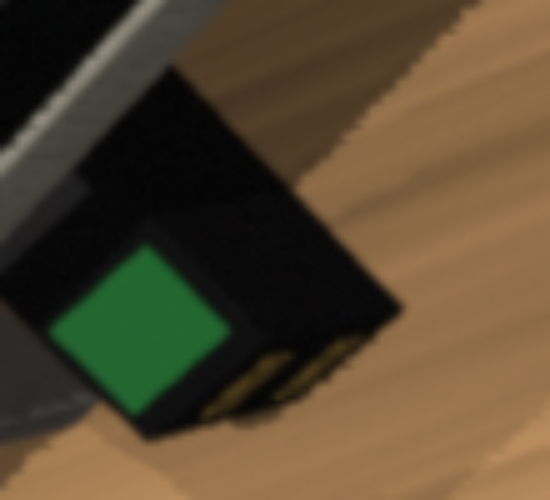

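```bash
python3 - <<'E'
from h import *
o=get_obs(); print(o['time_s'],o['joint_vel'].round(4),o['force'].round(2)); print(hand_in())
E
```

```text
17.6333 [-0.0008  0.0281 -0.0025  0.0007  0.0004 -0.0016] [ 0.08 -0.02 -0.02]
the job is handed in; nothing more can be done
None
```

I handed the job in at 17.6 s of robot time. pack_top is in the blue case beside the spare, the stay is folded, the lid is shut, and the robot is clear of everything.

**What I did**
- I gripped the jutting end of the riser pack, lifted it about 4 mm and slid it out. I carried it over the can and laid it flat on the case floor, parallel to the spare.
- I pushed the red knob along the 45° line until the knee folded and the lid dropped. Then I pushed the lid down from behind along its arc.

**Last checks**
- **Lid:** at the end the finger tips stopped at 70 mm, the height of the shut lid. The force rose to 17 N with no further travel, and the pictures show the lid flat.
- **Things that had to stay:** the can, mug and driver show almost no pixel change in the scene view. The two look-alike packs looked unmoved by eye.
- **pack_mid:** its label is about 4 mm to the left of where pack_top's was. That agrees with the 2.5–3 mm offset I estimated before the grasp, so I take it as unmoved.
- **pack_low:** I had no separate measurement of it.

**What went wrong or disagreed**
- During the approach, the pack's far end pressed on the open lid with about 10 N. I backed off at once, the grip held, and I saw no effect.
- The scene-camera position of pack_mid's label differs from the other two views by about 10 mm. I put that down to the riser partly hiding the label in that view.

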